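Hang the watch-parts basket up to dry and cover the beaker

TASK

The cleaning beaker has been emptied and the watch-parts basket left standing in it. Lift the basket out and hang it by its eye in the J-hook of the drying stand, right down in the throat, so that it hangs free and still; then put the lid fully home on the beaker to keep the dust out. Let neither of them drop, and leave the beaker and the other things on the bench where they stand.

Things in the scene. Friction and masses are not known exactly. Their poses are not given: they have to be found in the camera images.
- basket: Round steel mesh basket with a fixed cover, 69 mm across, 49 mm high, on a rigid upright 6 mm stem; 198 mm high in all, about 220 g. It starts upright on the beaker's inner floor, up to 5 mm off centre. Origin: centre of its underside; z up the stem; x the normal of the flat oval eye at the stem's top (about +x of the world at the start). The same front and back. Stem is on the axis.
- grip (a point): Middle of the basket's black plastic grip, on the stem axis 119 mm above the basket's origin; axes as the basket's. Rectangular section, 16 mm along x and 13 mm along y, 52 mm tall (93 to 145 mm above the origin). Grip it across the two flat y faces.
- eye (a point): The point of the basket's eye that rests on the hook: underside of its top wire, on the stem axis 193 mm above the basket's origin; axes as the basket's. The eye is an oval of 5 mm wire in the basket's y-z plane, opening 30 mm wide (y) and 36 mm high (157 to 193 mm above the origin), outer top at 198 mm.
- stand: Drying stand, fixed. Origin on the bench right below the throat; -x is the way the hook's mouth opens (roughly to the robot). Base plate 190 x 100 x 12 mm, over it below the hook a drip dish 100 mm across, rim 24 mm high. Upright: 12 mm rod at x = +95, y = +75 mm, 350 mm high. Cross arm: 12 mm rod at 325 mm height from the upright straight over the hook to x = -16, y = -12 mm, roofing it.
- throat (a point): Lowest point of the hook's throat (top of the wire), 270 mm up, where the eye comes to rest; axes as the stand's. J-hook of 6 mm wire in the x-z plane below the arm: shank at x = +11 mm, 16 mm clear to the tip at x = -12 mm, tip top 15 mm above the throat, hook's underside 6 mm below it. 34 mm are open between tip and arm: the eye goes in there along +x, square to x, then down.
- beaker: Open round steel beaker, loose, 450 g, 94 mm outside diameter, 85 mm high, inside diameter at the mouth 89 mm, inner floor 4 mm up. Origin: centre of its underside, z up.
- lid: Beaker's lid, 160 g, lying right way up on the bench: steel disc 102 mm across, 3 mm thick (8 to 11 mm above the origin) over a boss 81 mm across and 8 mm deep, tapered to 74 mm at its foot, that goes into the beaker's mouth. Black knob 22 mm across in the middle, 11 to 41 mm above the origin. Origin: centre of the boss's underside, z up; when home it is 77 mm above the beaker's origin.
- knob (a point): Middle of the lid's knob at gripping height, 30 mm above the lid's origin.
- holder: Bystander: steel movement holder with knurled screws and a brass movement in it, about 30 x 100 x 30 mm. Origin: centre of its underside.
- pots: Bystander: dark tray, 70 x 130 mm, with three round steel pots, 26 mm high. Origin: centre of its underside.
- loupe: Bystander: black eye loupe standing on its narrow end, 36 mm across and 36 mm high. Origin: centre of its underside.
There are look-alikes about, which are no part of the job. Leave any green or orange look-alike of the beaker alone.

How it is judged (in metres and radians):
On the way, in this order (a step that is already met when the one before it is completed fails the run):
1. the basket hangs by its eye in the throat of the hook, let go (distance between eye and throat below 0.01 m and angle between basket's own z axis and vertical below 0.15 rad and contact force between basket and stand above 0.5 N and contact force between the fingers and basket below 0.1 N), for 0.3 s.
2. the lid lies home on the beaker (horizontal distance between lid and beaker below 0.006 m and z of lid in the frame of beaker between 0.073 and 0.08 m and angle between the z axis of lid and the z axis of beaker, either way round below 0.05 rad), for 0.2 s.
At the end, for the whole second after the job is handed in: Basket hanging by its eye in the throat (eye within 10 mm of it), upright within 7 degrees, under 50 mm/s; lid on the beaker, centred within 6 mm, its origin 73 to 80 mm above the beaker's, parallel within 3 degrees; beaker upright (3 degrees), within 30 mm of its place (all of step 2 and distance between eye and throat below 0.01 m and angle between basket's own z axis and vertical below 0.12 rad and linear speed of basket below 0.05 m/s and linear speed of lid below 0.02 m/s and angle between beaker's own z axis and vertical below 0.05 rad and distance of beaker from where it was at the start of the episode below 0.03 m); the robot touches nothing.
It fails at once if the basket is let fall (freely, by more than about 25 mm) (linear speed of basket above 0.7 m/s and contact force between the fingers and basket below 0.1 N).
It fails at once if the lid is let fall (freely, by more than about 25 mm) (linear speed of lid above 0.7 m/s and contact force between the fingers and lid below 0.1 N).
It fails at once if the beaker is tipped over (angle between beaker's own z axis and vertical above 0.35 rad).
It fails at once if a bystander is shifted by more than 20 mm (distance of any of holder, pots, loupe from where it was at the start of the episode above 0.02 m).
It also fails if it takes over 69 s, if anything falls off the work surface, if the arm or the gripper's body presses on something with over 40 N, if the wrist force passes 120 N, or if a joint passes its speed limit or range.

ROBOT

A 6-joint arm with a two-finger parallel gripper is mounted at the origin on the work surface. World frame = base frame: x ahead of the robot, y to its left, z up, the work surface at z = 0. Lengths are in m, angles in degrees, forces in N, time in s.
With the tool pointing down it reaches from about 0.25 to 0.725 m from the base axis. Payload 9.7 kg.
Tool frame: the origin (TCP) lies at the very end of the fingers, on their centre line; the grasp point (between the pads) lies 19 mm behind it; z points along the fingers, y is the line along which they close (so a half turn about z gives the same grasp; the last joint's range is limited). The gripper opens to 85 mm and grips with 20 to 120 N. Pads are 22 mm wide; open, the fingers measure 114 mm over their backs; the gripper's body (76 mm by 85 mm) begins 54 mm behind the grasp point. The pads swing forward as they close: fully open they stand 13 mm farther back than shut.
Start: joints at [-72.651, 4.979, 10.078, 95.1, 0, 90], TCP at [0.164, -0.525, 0.231] pointing down, gripper open.
Joint ranges: [-179.16, 179.16], [-48.56, 103.87], [-65.8, 70.77], [-126.05, 130.52], [-82.76, 87.17], [-180, 180]. Speed limits (degrees/s): [127.2, 127.2, 147.25, 180, 180, 180].

INTERFACE

Orientations are given as [roll, pitch, yaw] about the fixed x, y, z axes, in that order (R = Rz(yaw) Ry(pitch) Rx(roll)).
In Python, from workcell import telemetry, optics, workorder gives the robot as it stands.
- The arm moves only by the shell command python3 -m handwheel 'ROWS' [FORCE]. ROWS is JSON, a list of rows, each an object of numbers: "tx", "ty", "tz": the shift along the tool's x, y, z in m; "ax", "ay", "az": the turn, a rotation vector about the tool's x, y, z in degrees; "jaw": the gripper command: -1 is shut, 1 is fully open, values between are in proportion. A call has exactly 10 rows; each row shifts and turns the commanded pose from where the row before left it, along the tool's axes as they then stand; what a row does not reach is not made up. A row lasts 1/8 s, in which the tool goes at most 62.5 mm and 10.7 degrees, less where a joint would pass 70% of its speed; a pose out of reach is approached as far as the arm can. A call is refused whole if a number of a shift passes 0.0625 or a number of a turn 10.7, either way. A call with a gripper value outside its range is refused whole. The fingers move at their own pace and stop on an object; FORCE is the grip in N (left out, the last holds). Time passes only in rows, so rows that do not move let the fingers close, or fill a call up. It gives the time, the measured TCP pose, the force, the opening and the grip force at its end, in the units of the state.
- telemetry.get_obs(): the state, without advancing time (a new reading comes with each control period).
- optics.camera(name): name is "scene" or "top"; returns a dict with "color" (400x640x3 uint8, red, green, blue), "K" (3x3 intrinsics, pixels), "k1" (the pictures are not rectified: a ray, as slopes to the right and down, at radius r is drawn at 1 + k1 r^2 times it, then the intrinsics apply), "extrinsics" (4x4, takes a point from camera to world coordinates). Camera axes: x right, y down, z forward; pixel columns grow to the right and rows downward; lengths in m; the calibration is good to about 2 mm. A picture is of the moment at which its call begins. There is no depth.
- workorder.job_done(): hands the job in; it is judged then, once.
The state is a dict: "time": time; "q": joint angles; "qd": joint speeds; "joint_efforts": joint torques, N m; "ee_pos": TCP position; "tcp_rot": TCP orientation; "wrist_force": force on the tool from outside, world axes, zero at the start; "torque": the same for the moment, N m; "opening": finger opening in m; "grasp_force": force on a finger pad.
Only numpy, scipy, OpenCV 4.12 (cv2) and the standard library are available. Lean on these libraries where they do the work, as an engineer would, in place of code of your own. Each camera call takes 0.05 s, during which the arm holds its last target. There are 200 camera calls.

## Working session

There is one attempt and no reset: what is moved stays moved. The work goes in short steps, Python scripts to look and compute and a shell command to move; the robot and the scene stay as the last step left them, time stands still between calls to the robot, and variables do not carry over. Pictures are saved under pics/ and viewed, at most 10 in all, crops included, and the job is handed in when it is done.

```bash
mkdir -p pics; ls; cat > h.py <<'E'
import numpy as np, cv2
from workcell import telemetry, optics, workorder
def snap(n):
    d=optics.camera(n); return d
def save(d,f,crop=None,s=1):
    im=d["color"][:,:,::-1]
    if crop: x0,y0,x1,y1=crop; im=im[y0:y1,x0:x1]
    cv2.imwrite("pics/"+f,cv2.resize(im,None,fx=s,fy=s,interpolation=cv2.INTER_CUBIC))
def dist(d): return np.array([d["k1"],0,0,0,0.])
def proj(d,P):
    T=np.linalg.inv(d["extrinsics"]); 
    return cv2.projectPoints(np.atleast_2d(np.array(P,float)),cv2.Rodrigues(T[:3,:3])[0],T[:3,3],np.array(d["K"]),dist(d))[0][:,0]
def ray(d,uv):
    n=cv2.undistortPoints(np.array([[uv]],float),np.array(d["K"]),dist(d))[0,0]
    T=np.array(d["extrinsics"]); return T[:3,3],T[:3,:3]@np.array([n[0],n[1],1])
def atz(d,uv,z):
    o,v=ray(d,uv); return o+v*(z-o[2])/v[2]
E
python3 - <<'E'
from h import *
import pickle
for n in("scene","top"):
    d=snap(n); save(d,n+"0.png"); pickle.dump({k:np.array(v) for k,v in d.items()},open(n+".pkl","wb")); print(n,np.round(d["extrinsics"],3).tolist(),d["k1"],np.round(d["K"],1).tolist())
print(telemetry.get_obs())
E
```

```text
pics
scene [[-0.459, 0.696, -0.552, 1.187], [0.888, 0.353, -0.294, 0.339], [-0.01, -0.625, -0.781, 1.05], [0.0, 0.0, 0.0, 1.0]] -0.03470535053703911 [[441.9, 0.0, 318.9], [0.0, 441.9, 196.4], [0.0, 0.0, 1.0]]
top [[0.022, -0.993, 0.118, 0.502], [-1.0, -0.022, -0.001, 0.021], [0.003, -0.118, -0.993, 1.072], [0.0, 0.0, 0.0, 1.0]] -0.011870584412815887 [[363.4, 0.0, 322.7], [0.0, 363.4, 200.3], [0.0, 0.0, 1.0]]
{'time': 0.1, 'q': array([-7.26502221e+01,  5.00752125e+00,  1.00371257e+01,  9.50982471e+01,
       -8.86869887e-04,  9.00027921e+01]), 'qd': array([-0.0514784 , -0.13801157,  0.12787679,  0.03434719,  0.02876634,
       -0.04833181]), 'joint_efforts': array([-9.50223839e-04, -5.21562231e+01,  4.65653944e+01,  1.59130571e-02,
       -3.49499544e-05, -4.19307605e-05]), 'ee_pos': array([ 0.16394616, -0.52477913,  0.23064132]), 'tcp_rot': array([-1.79931357e+02,  8.90214325e-04,  1.73469869e+01]), 'wrist_force': array([-0.43967016, -1.02092232, -0.10728188]), 'torque': array([ 0.00104718, -0.00949215,  0.03537749]), 'grasp_force': 0.0, 'opening': 0.08542551593619443}
```

View pics/scene0.png

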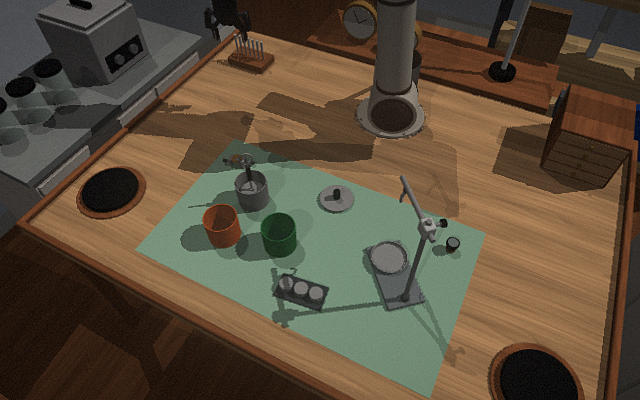

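View pics/top0.png

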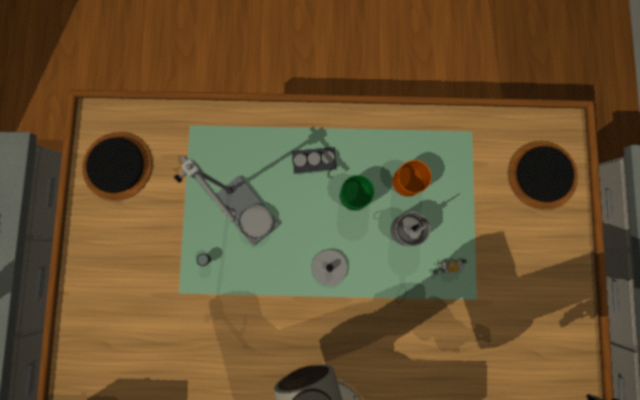

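The scene picture shows the steel beaker with the basket at (252,190) and top (410,229). Its look-alikes are the orange beaker at scene (222,226) and top (411,178), and the green one at scene (279,235) and top (357,193). By the description I choose the steel one. The lid is at scene (337,198) and top (330,267), the stand's dish at scene (389,258) and top (256,221). Next, close crops.

```bash
python3 - <<'E'
import cv2,numpy as np
s=cv2.imread("pics/scene0.png");t=cv2.imread("pics/top0.png")
def c(i,x,y,w,h,k): return cv2.resize(i[y:y+h,x:x+w],None,fx=k,fy=k,interpolation=cv2.INTER_CUBIC)
# A: scene beaker 80x100 @5 ; top beaker 80x100@5... 
cv2.imwrite("pics/cA.png",np.hstack([c(s,215,145,66,100,6),c(t,378,190,66,100,6)]))
cv2.imwrite("pics/cB.png",np.hstack([c(s,360,170,100,150,4),c(t,170,140,100,150,4)]))
E
```

```text
(no output)
```

View pics/cA.png

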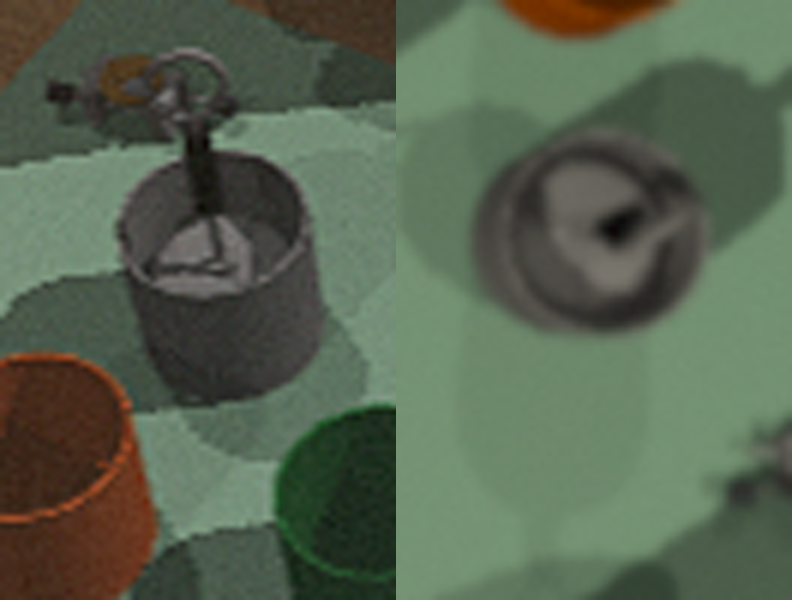

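View pics/cB.png

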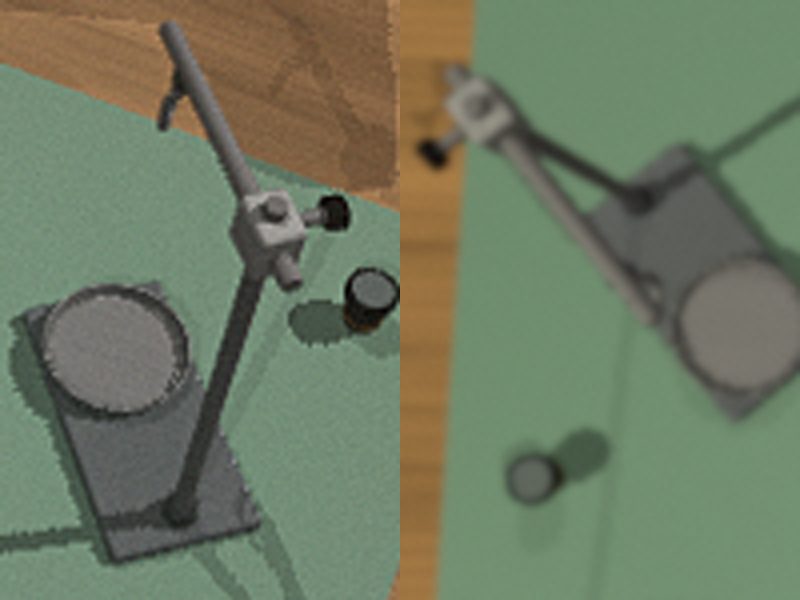

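```bash
cat >> h.py <<'E'
import pickle
from scipy.optimize import least_squares
def ld(): return pickle.load(open("scene.pkl","rb")),pickle.load(open("top.pkl","rb"))
E
python3 - <<'E'
from h import *
s,t=ld()
A=lambda x,y:(215+x/6,145+y/6); At=lambda x,y:(378+(x-396)/6,190+y/6)
B=lambda x,y:(360+x/4,170+y/4); Bt=lambda x,y:(170+(x-400)/4,140+y/4)
f=lambda v:np.round(v,4)
print("rim",f(atz(s,A(216,224),.085)),f(atz(t,At(606,229),.085)))
print("eyetop",f(atz(s,A(188,50),.199)),"grip bot",f(atz(s,A(206,212),.097)),"grip top",f(atz(s,A(200,132),.149)),"top grip/eye", f(atz(t,At(625,220),.123)))
print("eye sides",f(atz(s,A(148,90),.179)),f(atz(s,A(228,90),.179)))
print("dish",f(atz(s,B(116,348),.024)),f(atz(t,Bt(745,325),.024)))
print("upr",f(atz(s,B(180,515),.012)),f(atz(t,Bt(640,198),.012)))
print("armtip",f(atz(s,B(168,25),.325)),f(atz(t,Bt(655,320),.325)))
print("uprtop",f(atz(s,B(275,208),.35)),f(atz(t,Bt(478,104),.35)))
print("lidknob",f(atz(s,(336.5,190),.041)),f(atz(t,(329,267),.041)),"disc",f(atz(s,(337,199),.011)),f(atz(t,(330,267),.011)))
print("holder",f(atz(t,(452,267),.02)),"loupe",f(atz(t,(203,260),.036)))
# joint fit stand
pts=np.array([[0,0,.024],[.095,.075,.012],[-.016,-.012,.325],[.095,.075,.35]])
us=np.array([B(116,348),B(180,515),B(168,25),B(275,208)]);ut=np.array([Bt(745,325),Bt(640,198),Bt(655,320),Bt(478,104)])
def W(p): c,k=np.cos(p[2]),np.sin(p[2]); return pts@np.array([[c,k,0],[-k,c,0],[0,0,1]])+[p[0],p[1],0]
r=least_squares(lambda p:np.r_[(proj(s,W(p))-us).ravel(),(proj(t,W(p))-ut).ravel()],[.45,.2,0])
print(f(r.x),np.degrees(r.x[2]),np.round(r.fun.reshape(-1,2),1).tolist())
E
```

```text
rim [ 0.5472 -0.2224  0.085 ] [ 0.5484 -0.2265  0.085 ]
eyetop [ 0.542  -0.2232  0.199 ] grip bot [ 0.5509 -0.2238  0.097 ] grip top [ 0.5458 -0.2222  0.149 ] top grip/eye [ 0.5507 -0.2253  0.123 ]
eye sides [ 0.5561 -0.2387  0.179 ] [ 0.5398 -0.2063  0.179 ]
dish [0.5617 0.2157 0.024 ] [0.5613 0.2103 0.024 ]
upr [0.6503 0.2961 0.012 ] [0.6537 0.2939 0.012 ]
armtip [0.5428 0.2018 0.325 ] [0.5457 0.2022 0.325 ]
uprtop [0.6525 0.2945 0.35  ] [0.6515 0.2913 0.35  ]
lidknob [ 0.4287 -0.0055  0.041 ] [ 0.4369 -0.0016  0.041 ] disc [0.437  0.0008 0.011 ] [ 0.4351 -0.0051  0.011 ]
holder [ 0.4429 -0.3539  0.02  ] loupe [0.4481 0.3535 0.036 ]
[0.5606 0.2143 0.0471] 2.697297200191343 [[-0.3, -0.5], [-1.1, 0.1], [-0.5, 0.7], [-0.3, -0.4], [-1.4, 0.2], [0.0, 0.6], [0.3, 0.3], [-1.2, -0.3]]
```

The crop confirms the grey steel beaker with the basket: rim centre at crop (216,224), eye top at (188,50). The stand's dish, upright and arm tip fit to about 1 px. I'll check the eye's yaw with an overlay.

```bash
python3 - <<'E'
from h import *
s,t=ld()
im=s["color"][145:190,225:265,::-1].copy(); k=10
big=cv2.resize(im,None,fx=k,fy=k,interpolation=cv2.INTER_CUBIC)
o=big.copy()
a=np.linspace(0,2*np.pi,80)
for yaw,c in((0,(0,0,255)),(15,(255,255,0))):
    w,h=.0175*np.cos(a),.0205*np.sin(a); q=np.radians(yaw)
    P=np.c_[.547-w*np.sin(q),-.223+w*np.cos(q),.004+.175+h]
    p=((proj(s,P)-[225,145]+.5)*k).astype(int); cv2.polylines(o,[p],True,c,1)
cv2.imwrite("pics/ov.png",np.hstack([big,o]))
E
```

```text
(no output)
```

View pics/ov.png

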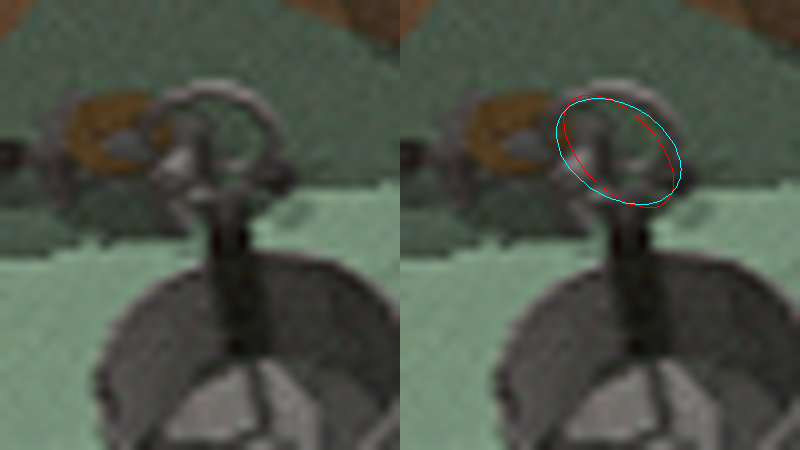

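```bash
python3 -m handwheel '[{"az":8.7,"jaw":1},{"az":8.7,"tz":-0.02},{"ay":10,"tz":-0.02},{"ay":10,"tz":-0.02},{"ay":10},{"ay":10},{"ay":10},{"ay":10},{},{}]' 60
```

```text
$[0]: bad value
```

```bash
python3 - <<'E'
from h import *
s,t=ld()
pts=np.array([(215,88),(247,98),(268,120),(276,140),(155,122),(180,98)])/10+[225,145]-.5+.5
g=np.array([[206/6+215,212/6+145],[200/6+215,132/6+145]])
a=np.linspace(0,2*np.pi,200)
def P(p,w,h): return np.c_[p[0]-w*np.sin(p[2]),p[1]+w*np.cos(p[2]),.179+h]
def f(p):
    c=proj(s,P(p,.0175*np.cos(a),.0205*np.sin(a)))
    d=[np.min(np.hypot(*(c-q).T)) for q in pts]
    return np.r_[d,(proj(s,[[p[0],p[1],.097],[p[0],p[1],.149]])-g).ravel()]
for y0 in(0,.3,.6):
    r=least_squares(f,[.547,-.223,y0],diff_step=1e-3); print(r.x[:2],np.degrees(r.x[2]),r.cost,np.round(r.fun,1))
E
python3 -m handwheel '[{"tx":0,"ty":0,"tz":0,"ax":0,"ay":0,"az":8.7,"jaw":1},{"tx":0,"ty":0,"tz":-0.02,"ax":0,"ay":0,"az":8.7,"jaw":1},{"tx":0,"ty":0,"tz":-0.02,"ax":0,"ay":10,"az":0,"jaw":1},{"tx":0,"ty":0,"tz":-0.02,"ax":0,"ay":10,"az":0,"jaw":1},{"tx":0,"ty":0,"tz":0,"ax":0,"ay":10,"az":0,"jaw":1},{"tx":0,"ty":0,"tz":0,"ax":0,"ay":10,"az":0,"jaw":1},{"tx":0,"ty":0,"tz":0,"ax":0,"ay":10,"az":0,"jaw":1},{"tx":0,"ty":0,"tz":0,"ax":0,"ay":10,"az":0,"jaw":1},{"tx":0,"ty":0,"tz":0,"ax":0,"ay":0,"az":0,"jaw":1},{"tx":0,"ty":0,"tz":0,"ax":0,"ay":0,"az":0,"jaw":1}]' 60
```

```text
[ 0.54714476 -0.22371381] 41.07714496231737 1.097461445870883 [ 0.5  0.2  0.1  0.   0.1  0.2  0.7 -0.9 -0.7  0.1]
[ 0.54708569 -0.22374122] 39.95707180970521 1.106002637859022 [ 0.5  0.2  0.1  0.1  0.1  0.2  0.8 -0.9 -0.7  0.1]
[ 0.54713442 -0.22365809] 41.0805375791927 1.098563581468971 [ 0.5  0.2  0.1  0.   0.1  0.2  0.8 -0.9 -0.7  0.1]
time: 1.35
ee_pos: [0.1605, -0.5251, 0.2912]
tcp_rot: [180.0, -59.8, -0.0]
wrist_force: [0.5, -0.1, 0.6]
opening: 0.0857
grasp_force: 0.0
```

Fitting the scene ring suggests a yaw well off zero, so I'll check it against the top view.

```bash
python3 - <<'E'
from h import *
s,t=ld()
a=np.linspace(0,2*np.pi,80)
out=[]
for d,(x0,y0,w_,h_),k in((t,(392,205,38,45),10),(s,(228,145,38,45),10)):
    big=cv2.resize(d["color"][y0:y0+h_,x0:x0+w_,::-1],None,fx=k,fy=k,interpolation=cv2.INTER_CUBIC)
    o=big.copy()
    for yaw,c in((0,(0,0,255)),(20,(255,255,0)),(40,(0,255,255))):
        w,h=.0175*np.cos(a),.0205*np.sin(a); q=np.radians(yaw)
        P=np.c_[.5475-w*np.sin(q),-.2237+w*np.cos(q),.179+h]
        p=((proj(d,P)-[x0,y0]+.5)*k).astype(int); cv2.polylines(o,[p],True,c,1)
    out.append(o if d is s else np.hstack([big,o]))
m=np.hstack(out); print(m.shape); cv2.imwrite("pics/ov2.png",cv2.resize(m,(798,315)))
E
```

```text
(450, 1140, 3)
```

View pics/ov2.png

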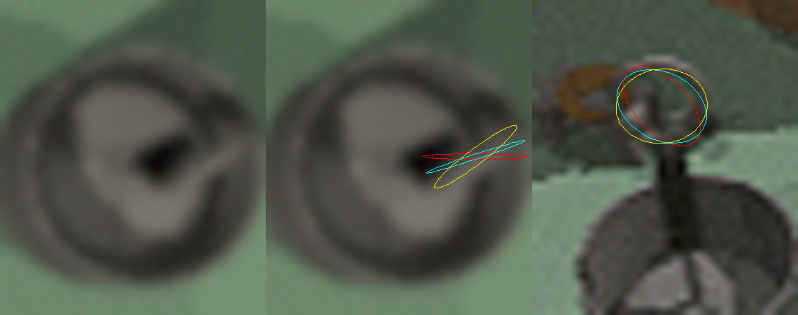

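Both views agree that the eye's yaw is about +36° (ring in the top crop from (165,185) to (240,130)). I'll approach along that heading with the tool 30° below horizontal.

```bash
python3 -m handwheel '[{"tx":0.0114,"ty":-0.03,"tz":0.0372,"ax":0,"ay":0,"az":0,"jaw":1},{"tx":0.0114,"ty":-0.03,"tz":0.0372,"ax":0,"ay":0,"az":0,"jaw":1},{"tx":0.0114,"ty":-0.03,"tz":0.0372,"ax":0,"ay":0,"az":0,"jaw":1},{"tx":0.0114,"ty":-0.03,"tz":0.0372,"ax":0,"ay":0,"az":0,"jaw":1},{"tx":0.0114,"ty":-0.03,"tz":0.0372,"ax":0,"ay":0,"az":0,"jaw":1},{"tx":0.0114,"ty":-0.03,"tz":0.0372,"ax":0,"ay":0,"az":0,"jaw":1},{"tx":0.0114,"ty":-0.03,"tz":0.0372,"ax":0,"ay":0,"az":0,"jaw":1},{"tx":0.0114,"ty":-0.03,"tz":0.0372,"ax":0,"ay":0,"az":0,"jaw":1},{"tx":0,"ty":0,"tz":0,"ax":7.8,"ay":0,"az":-4.5,"jaw":1},{"tx":0,"ty":0,"tz":0,"ax":7.8,"ay":0,"az":-4.5,"jaw":1}]'
python3 -m handwheel '[{"tx":0,"ty":0,"tz":0,"ax":7.8,"ay":0,"az":-4.5,"jaw":1},{"tx":0,"ty":0,"tz":0,"ax":7.8,"ay":0,"az":-4.5,"jaw":1},{"tx":0,"ty":0,"tz":0,"ax":0,"ay":0,"az":0,"jaw":1},{"tx":0,"ty":0,"tz":0,"ax":0,"ay":0,"az":0,"jaw":1},{"tx":0,"ty":0,"tz":0,"ax":0,"ay":0,"az":0,"jaw":1},{"tx":0,"ty":0,"tz":0,"ax":0,"ay":0,"az":0,"jaw":1},{"tx":0,"ty":0,"tz":0,"ax":0,"ay":0,"az":0,"jaw":1},{"tx":0,"ty":0,"tz":0,"ax":0,"ay":0,"az":0,"jaw":1},{"tx":0,"ty":0,"tz":0,"ax":0,"ay":0,"az":0,"jaw":1},{"tx":0,"ty":0,"tz":0,"ax":0,"ay":0,"az":0,"jaw":1}]'
cat >> h.py <<'E'
from scipy.spatial.transform import Rotation as Ro
def totool(target,rpy=None):
    o=telemetry.get_obs(); R=Ro.from_euler("xyz",o["tcp_rot"],degrees=True)
    print("pos",np.round(o["ee_pos"],4),"rot",np.round(o["tcp_rot"],1))
    print("shift",np.round(R.inv().apply(np.array(target)-o["ee_pos"]),4))
    if rpy is not None: print("turn",np.round((R.inv()*Ro.from_euler("xyz",rpy,degrees=True)).as_rotvec(degrees=True),1))
E
python3 -c "
from h import *
totool([.464,-.2846,.1155],[180,-60,36])"
```

```text
time: 2.6
ee_pos: [0.4654, -0.2826, 0.2247]
tcp_rot: [179.2, -60.1, 19.0]
wrist_force: [0.1, 0.0, -0.3]
opening: 0.0856
grasp_force: 0.0
time: 3.85
ee_pos: [0.4639, -0.2849, 0.2202]
tcp_rot: [-179.9, -59.7, 33.4]
wrist_force: [1.1, 0.5, 0.2]
opening: 0.0853
grasp_force: 0.0
pos [ 0.4639 -0.2849  0.2202] rot [-179.9  -59.7   33.4]
shift [-0.0902 -0.0001  0.0531]
turn [ 2.1  0.3 -1.3]
```

```bash
python3 -m handwheel '[{"tx":-0.018,"ty":0,"tz":0.0106,"ax":0.7,"ay":0,"az":-0.4,"jaw":1},{"tx":-0.018,"ty":0,"tz":0.0106,"ax":0.7,"ay":0,"az":-0.4,"jaw":1},{"tx":-0.018,"ty":0,"tz":0.0106,"ax":0.7,"ay":0,"az":-0.4,"jaw":1},{"tx":-0.018,"ty":0,"tz":0.0106,"ax":0,"ay":0,"az":0,"jaw":1},{"tx":-0.018,"ty":0,"tz":0.0106,"ax":0,"ay":0,"az":0,"jaw":1},{"tx":0,"ty":0,"tz":0,"ax":0,"ay":0,"az":0,"jaw":1},{"tx":0,"ty":0,"tz":0,"ax":0,"ay":0,"az":0,"jaw":1},{"tx":0,"ty":0,"tz":0,"ax":0,"ay":0,"az":0,"jaw":1},{"tx":0,"ty":0,"tz":0,"ax":0,"ay":0,"az":0,"jaw":1},{"tx":0,"ty":0,"tz":0,"ax":0,"ay":0,"az":0,"jaw":1}]'
python3 -c "
from h import *
totool([.561,-.214,.1165],[180,-60,36])
s=snap('scene');t=snap('top')
a=cv2.resize(s['color'][120:230,200:300,::-1],None,fx=4,fy=4,interpolation=2);b=cv2.resize(t['color'][180:290,370:470,::-1],None,fx=4,fy=4,interpolation=2)
cv2.imwrite('pics/p1.png',np.hstack([a,b]))"
```

```text
time: 5.1
ee_pos: [0.4641, -0.2847, 0.1162]
tcp_rot: [-179.9, -59.7, 35.9]
wrist_force: [0.2, -0.3, 0.0]
opening: 0.0853
grasp_force: 0.0
pos [ 0.4641 -0.2847  0.1162] rot [-179.9  -59.7   35.9]
shift [ 0.0608 -0.0003  0.1033]
turn [ 0.   0.3 -0. ]
```

View pics/p1.png

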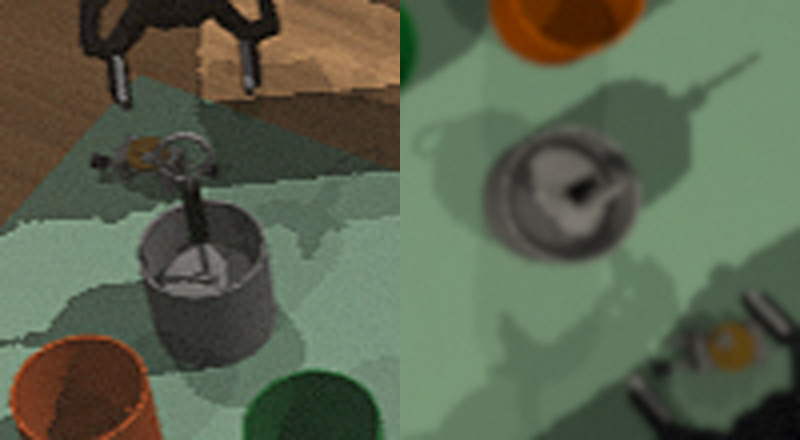

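The open gripper is behind the basket and aligned with it: fingers at (120,85) and (250,70) in the left crop. I'll move in and close.

```bash
python3 -m handwheel '[{"tx":0.0122,"ty":0,"tz":0.0207,"ax":0,"ay":0,"az":0,"jaw":1},{"tx":0.0122,"ty":0,"tz":0.0207,"ax":0,"ay":0,"az":0,"jaw":1},{"tx":0.0122,"ty":0,"tz":0.0207,"ax":0,"ay":0,"az":0,"jaw":1},{"tx":0.0122,"ty":0,"tz":0.0207,"ax":0,"ay":0,"az":0,"jaw":1},{"tx":0.0122,"ty":0,"tz":0.0207,"ax":0,"ay":0,"az":0,"jaw":1},{"tx":0,"ty":0,"tz":0,"ax":0,"ay":0,"az":0,"jaw":0},{"tx":0,"ty":0,"tz":0,"ax":0,"ay":0,"az":0,"jaw":-0.4},{"tx":0,"ty":0,"tz":0,"ax":0,"ay":0,"az":0,"jaw":-0.5},{"tx":0,"ty":0,"tz":0,"ax":0,"ay":0,"az":0,"jaw":-0.5},{"tx":0,"ty":0,"tz":0,"ax":0,"ay":0,"az":0,"jaw":-0.5}]' 40
python3 -m handwheel '[{"tx":0,"ty":0,"tz":0,"ax":0,"ay":0,"az":0,"jaw":-0.6},{"tx":0,"ty":0,"tz":0,"ax":0,"ay":0,"az":0,"jaw":-0.7},{"tx":0,"ty":0,"tz":0,"ax":0,"ay":0,"az":0,"jaw":-0.8},{"tx":0,"ty":0,"tz":0,"ax":0,"ay":0,"az":0,"jaw":-1},{"tx":0,"ty":0,"tz":0,"ax":0,"ay":0,"az":0,"jaw":-1},{"tx":0,"ty":0,"tz":0,"ax":0,"ay":0,"az":0,"jaw":-1},{"tx":0,"ty":0,"tz":0,"ax":0,"ay":0,"az":0,"jaw":-1},{"tx":0,"ty":0,"tz":0,"ax":0,"ay":0,"az":0,"jaw":-1},{"tx":0,"ty":0,"tz":0,"ax":0,"ay":0,"az":0,"jaw":-1},{"tx":0,"ty":0,"tz":0,"ax":0,"ay":0,"az":0,"jaw":-1}]' 60
python3 -c "
from h import *
o=telemetry.get_obs();totool(np.array(o['ee_pos'])+[0,0,.1])
print(o['grasp_force'])"
```

```text
time: 6.45
ee_pos: [0.5611, -0.2143, 0.1162]
tcp_rot: [-179.8, -59.7, 35.8]
wrist_force: [-0.2, -0.2, -0.1]
opening: 0.0216
grasp_force: 0.0
time: 7.7
ee_pos: [0.5613, -0.214, 0.1162]
tcp_rot: [-179.9, -59.7, 35.9]
wrist_force: [-0.3, 0.8, 0.3]
opening: 0.0121
grasp_force: 58.4
pos [ 0.5613 -0.214   0.1162] rot [-179.9  -59.7   35.9]
shift [ 0.0863 -0.0001 -0.0505]
58.35157871246338
```

```bash
python3 -m handwheel '[{"tx":0.008,"ty":0,"tz":-0.0047,"ax":0,"ay":0,"az":0,"jaw":-1},{"tx":0.0122,"ty":0,"tz":-0.0071,"ax":0,"ay":0,"az":0,"jaw":-1},{"tx":0.0122,"ty":0,"tz":-0.0071,"ax":0,"ay":0,"az":0,"jaw":-1},{"tx":0.0122,"ty":0,"tz":-0.0071,"ax":0,"ay":0,"az":0,"jaw":-1},{"tx":0.0122,"ty":0,"tz":-0.0071,"ax":0,"ay":0,"az":0,"jaw":-1},{"tx":0.0122,"ty":0,"tz":-0.0071,"ax":0,"ay":0,"az":0,"jaw":-1},{"tx":0.0122,"ty":0,"tz":-0.0071,"ax":0,"ay":0,"az":0,"jaw":-1},{"tx":0.012,"ty":0,"tz":-0.007,"ax":0,"ay":0,"az":0,"jaw":-1},{"tx":0,"ty":0,"tz":0,"ax":0,"ay":0,"az":0,"jaw":-1},{"tx":0,"ty":0,"tz":0,"ax":0,"ay":0,"az":0,"jaw":-1}]' 80
python3 -c "
from h import *
totool([.40,-.05,.23])
s=snap('scene');t=snap('top')
a=cv2.resize(s['color'][80:230,190:320,::-1],None,fx=3,fy=3,interpolation=2);b=cv2.resize(t['color'][150:300,340:470,::-1],None,fx=3,fy=3,interpolation=2)
cv2.imwrite('pics/p2.png',np.hstack([a,b]))"
```

```text
time: 8.95
ee_pos: [0.5614, -0.2139, 0.2236]
tcp_rot: [-179.8, -59.7, 35.8]
wrist_force: [-0.0, -0.1, -2.3]
opening: 0.0119
grasp_force: 80.1
pos [ 0.5614 -0.2139  0.2236] rot [-179.8  -59.7   35.8]
shift [-0.0122 -0.2275 -0.0327]
```

View pics/p2.png

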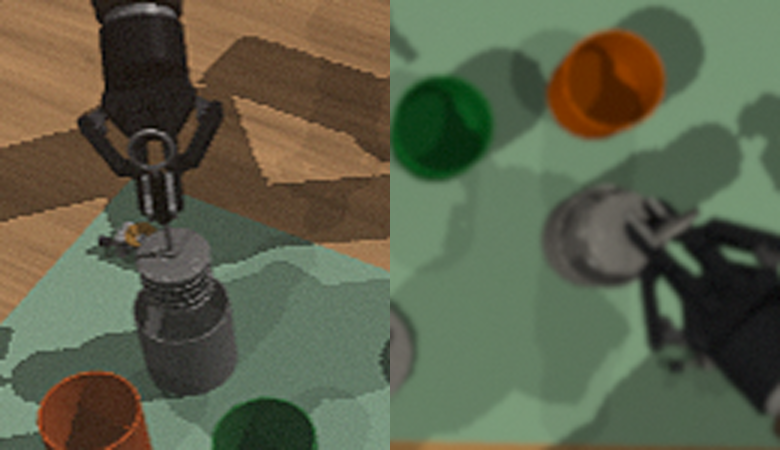

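The basket is lifted clear and hangs upright in the grip, and the beaker stays in place. Carry it over to the stand.

```bash
python3 -c "
from h import *
totool([.487,.211,.2187],[180,-60,2.7])"
```

```text
pos [ 0.5614 -0.2139  0.2233] rot [-179.7  -59.7   35.7]
shift [ 0.0909 -0.3875  0.1663]
turn [-28.8   0.4  16.6]
```

```bash
python3 -m handwheel '[{"tx":0.003,"ty":-0.0121,"tz":0.0052,"ax":0,"ay":0,"az":0,"jaw":-1},{"tx":0.0057,"ty":-0.0242,"tz":0.0104,"ax":0,"ay":0,"az":0,"jaw":-1},{"tx":0.0057,"ty":-0.0242,"tz":0.0104,"ax":0,"ay":0,"az":0,"jaw":-1},{"tx":0.0057,"ty":-0.0242,"tz":0.0104,"ax":0,"ay":0,"az":0,"jaw":-1},{"tx":0.0057,"ty":-0.0242,"tz":0.0104,"ax":0,"ay":0,"az":0,"jaw":-1},{"tx":0.0057,"ty":-0.0242,"tz":0.0104,"ax":0,"ay":0,"az":0,"jaw":-1},{"tx":0.0057,"ty":-0.0242,"tz":0.0104,"ax":0,"ay":0,"az":0,"jaw":-1},{"tx":0.0057,"ty":-0.0242,"tz":0.0104,"ax":0,"ay":0,"az":0,"jaw":-1},{"tx":0.0057,"ty":-0.0242,"tz":0.0104,"ax":0,"ay":0,"az":0,"jaw":-1},{"tx":0.0057,"ty":-0.0242,"tz":0.0104,"ax":0,"ay":0,"az":0,"jaw":-1}]'
python3 -m handwheel '[{"tx":0.0057,"ty":-0.0242,"tz":0.0104,"ax":0,"ay":0,"az":0,"jaw":-1},{"tx":0.0057,"ty":-0.0242,"tz":0.0104,"ax":0,"ay":0,"az":0,"jaw":-1},{"tx":0.0057,"ty":-0.0242,"tz":0.0104,"ax":0,"ay":0,"az":0,"jaw":-1},{"tx":0.0057,"ty":-0.0242,"tz":0.0104,"ax":0,"ay":0,"az":0,"jaw":-1},{"tx":0.0057,"ty":-0.0242,"tz":0.0104,"ax":0,"ay":0,"az":0,"jaw":-1},{"tx":0.0057,"ty":-0.0242,"tz":0.0104,"ax":0,"ay":0,"az":0,"jaw":-1},{"tx":0.003,"ty":-0.0121,"tz":0.0052,"ax":0,"ay":0,"az":0,"jaw":-1},{"tx":0,"ty":0,"tz":0,"ax":0,"ay":0,"az":0,"jaw":-1},{"tx":0,"ty":0,"tz":0,"ax":-4.8,"ay":0,"az":2.8,"jaw":-1},{"tx":0,"ty":0,"tz":0,"ax":-4.8,"ay":0,"az":2.8,"jaw":-1}]'
python3 -m handwheel '[{"tx":0,"ty":0,"tz":0,"ax":-4.8,"ay":0,"az":2.8,"jaw":-1},{"tx":0,"ty":0,"tz":0,"ax":-4.8,"ay":0,"az":2.8,"jaw":-1},{"tx":0,"ty":0,"tz":0,"ax":-4.8,"ay":0,"az":2.8,"jaw":-1},{"tx":0,"ty":0,"tz":0,"ax":-4.8,"ay":0,"az":2.8,"jaw":-1},{"tx":0,"ty":0,"tz":0,"ax":0,"ay":0,"az":0,"jaw":-1},{"tx":0,"ty":0,"tz":0,"ax":0,"ay":0,"az":0,"jaw":-1},{"tx":0,"ty":0,"tz":0,"ax":0,"ay":0,"az":0,"jaw":-1},{"tx":0,"ty":0,"tz":0,"ax":0,"ay":0,"az":0,"jaw":-1},{"tx":0,"ty":0,"tz":0,"ax":0,"ay":0,"az":0,"jaw":-1},{"tx":0,"ty":0,"tz":0,"ax":0,"ay":0,"az":0,"jaw":-1}]'
python3 -c "
from h import *
totool([.487,.211,.2187],[180,-60,2.7])
s=snap('scene');t=snap('top')
pickle.dump({k:np.array(v) for k,v in s.items()},open('s2.pkl','wb'));pickle.dump({k:np.array(v) for k,v in t.items()},open('t2.pkl','wb'))
a=cv2.resize(s['color'][140:290,360:460,::-1],None,fx=4,fy=4,interpolation=2);b=cv2.resize(t['color'][150:300,190:290,::-1],None,fx=4,fy=4,interpolation=2)
cv2.imwrite('pics/p3.png',np.hstack([a,b]))"
```

```text
time: 10.3
ee_pos: [0.5169, 0.0397, 0.2208]
tcp_rot: [-179.7, -59.7, 35.8]
wrist_force: [0.1, 0.2, -2.8]
opening: 0.012
grasp_force: 80.0
time: 11.55
ee_pos: [0.5279, 0.2107, 0.2198]
tcp_rot: [-179.1, -58.2, 24.8]
wrist_force: [0.8, 0.2, -3.3]
opening: 0.0122
grasp_force: 80.0
time: 12.8
ee_pos: [0.5554, 0.1389, 0.2205]
tcp_rot: [170.2, -58.8, 19.0]
wrist_force: [-0.7, 0.6, -3.7]
opening: 0.0119
grasp_force: 80.0
pos [0.5554 0.1389 0.2205] rot [170.2 -58.8  19. ]
shift [-0.023  -0.0832 -0.0493]
turn [-4.2  0.5  8.3]
```

View pics/p3.png

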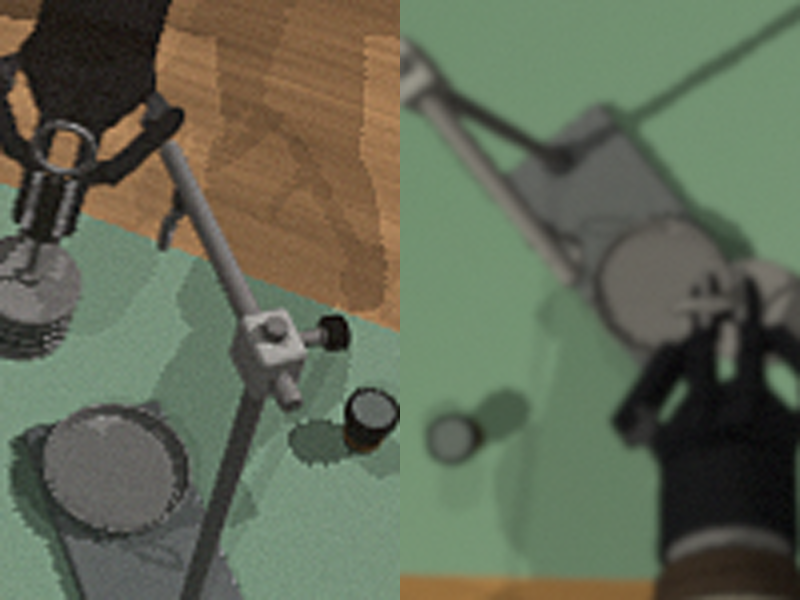

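```bash
python3 -m handwheel '[{"tx":0,"ty":0,"tz":0,"ax":0,"ay":0,"az":0,"jaw":-1},{"tx":0,"ty":0,"tz":0,"ax":0,"ay":0,"az":0,"jaw":-1},{"tx":0,"ty":0,"tz":0,"ax":0,"ay":0,"az":0,"jaw":-1},{"tx":0,"ty":0,"tz":0,"ax":0,"ay":0,"az":0,"jaw":-1},{"tx":0,"ty":0,"tz":0,"ax":0,"ay":0,"az":0,"jaw":-1},{"tx":0,"ty":0,"tz":0,"ax":0,"ay":0,"az":0,"jaw":-1},{"tx":0,"ty":0,"tz":0,"ax":0,"ay":0,"az":0,"jaw":-1},{"tx":0,"ty":0,"tz":0,"ax":0,"ay":0,"az":0,"jaw":-1},{"tx":0,"ty":0,"tz":0,"ax":0,"ay":0,"az":0,"jaw":-1},{"tx":0,"ty":0,"tz":0,"ax":0,"ay":0,"az":0,"jaw":-1}]'
python3 -c "
from h import *
o=telemetry.get_obs();print(np.round(o['q'],1));totool([.487,.211,.2187],[180,-60,2.7])"
```

```text
time: 14.15
ee_pos: [0.5555, 0.1388, 0.2206]
tcp_rot: [170.2, -58.8, 19.0]
wrist_force: [-0.1, 0.6, -3.4]
opening: 0.0121
grasp_force: 80.0
[ 18.9 -48.2 -52.1  27.3  -9.7 179.9]
pos [0.5555 0.1388 0.2206] rot [170.2 -58.8  19. ]
shift [-0.023  -0.0833 -0.0493]
turn [-4.2  0.5  8.3]
```

At this heading joint 6 is at its 180° limit and joint 2 is near its own, so the tool cannot point at yaw 2.7 here. The 16 mm mouth and 30 mm eye leave room for an eye yaw of about 20°, so I'll go in with the tool at yaw 23.5 and shift along the stand's x.

```bash
python3 -c "
from h import *
totool([.5285,.2185,.2195],[180,-60,23.5])"
```

```text
pos [0.5555 0.1388 0.2206] rot [170.2 -58.8  19. ]
shift [-0.0007 -0.083  -0.0135]
turn [13.7  1.4 -2.2]
```

```bash
python3 -m handwheel '[{"tx":0,"ty":0,"tz":0,"ax":3.4,"ay":0.35,"az":-0.55,"jaw":-1},{"tx":0,"ty":0,"tz":0,"ax":3.4,"ay":0.35,"az":-0.55,"jaw":-1},{"tx":0,"ty":0,"tz":0,"ax":3.4,"ay":0.35,"az":-0.55,"jaw":-1},{"tx":0,"ty":0,"tz":0,"ax":3.4,"ay":0.35,"az":-0.55,"jaw":-1},{"tx":0,"ty":0,"tz":0,"ax":0,"ay":0,"az":0,"jaw":-1},{"tx":0,"ty":0,"tz":0,"ax":0,"ay":0,"az":0,"jaw":-1},{"tx":0,"ty":0,"tz":0,"ax":0,"ay":0,"az":0,"jaw":-1},{"tx":0,"ty":0,"tz":0,"ax":0,"ay":0,"az":0,"jaw":-1},{"tx":0,"ty":0,"tz":0,"ax":0,"ay":0,"az":0,"jaw":-1},{"tx":0,"ty":0,"tz":0,"ax":0,"ay":0,"az":0,"jaw":-1}]'
python3 -c "
from h import *
totool([.5285,.2185,.2195],[180,-60,23.5])"
```

```text
time: 15.4
ee_pos: [0.5576, 0.1395, 0.2206]
tcp_rot: [179.9, -59.9, 23.5]
wrist_force: [0.9, 0.8, -3.2]
opening: 0.0118
grasp_force: 80.0
pos [0.5576 0.1395 0.2206] rot [179.9 -59.9  23.5]
shift [ 0.0015 -0.0841  0.0045]
turn [ 0.1  0.1 -0. ]
```

```bash
python3 -m handwheel '[{"tx":0.0003,"ty":-0.008,"tz":0.0005,"ax":0,"ay":0,"az":0,"jaw":-1},{"tx":0.0003,"ty":-0.015,"tz":0.001,"ax":0,"ay":0,"az":0,"jaw":-1},{"tx":0.0003,"ty":-0.019,"tz":0.001,"ax":0,"ay":0,"az":0,"jaw":-1},{"tx":0.0003,"ty":-0.019,"tz":0.001,"ax":0,"ay":0,"az":0,"jaw":-1},{"tx":0.0003,"ty":-0.015,"tz":0.001,"ax":0,"ay":0,"az":0,"jaw":-1},{"tx":0,"ty":-0.008,"tz":0,"ax":0,"ay":0,"az":0,"jaw":-1},{"tx":0,"ty":0,"tz":0,"ax":0,"ay":0,"az":0,"jaw":-1},{"tx":0,"ty":0,"tz":0,"ax":0,"ay":0,"az":0,"jaw":-1},{"tx":0,"ty":0,"tz":0,"ax":0,"ay":0,"az":0,"jaw":-1},{"tx":0,"ty":0,"tz":0,"ax":0,"ay":0,"az":0,"jaw":-1}]'
python3 -c "
from h import *
o=telemetry.get_obs();print(np.round(o['q'],1));totool([.5758,.2213,.2195],[180,-60,23.5])
s=snap('scene');t=snap('top')
pickle.dump({k:np.array(v) for k,v in s.items()},open('s2.pkl','wb'));pickle.dump({k:np.array(v) for k,v in t.items()},open('t2.pkl','wb'))
a=cv2.resize(s['color'][150:235,370:435,::-1],None,fx=6,fy=6,interpolation=2);b=cv2.resize(t['color'][185:270,210:275,::-1],None,fx=6,fy=6,interpolation=2)
cv2.imwrite('pics/p4.png',np.hstack([a,b]))"
```

```text
time: 16.65
ee_pos: [0.5328, 0.219, 0.2195]
tcp_rot: [179.9, -59.8, 23.4]
wrist_force: [-0.5, 0.4, -3.2]
opening: 0.0116
grasp_force: 80.0
[ 21.6 -48.6 -52.8  26.    1.5 179.1]
pos [0.5328 0.219  0.2195] rot [179.9 -59.8  23.4]
shift [0.0203 0.015  0.0349]
turn [ 0.1  0.2 -0. ]
```

View pics/p4.png

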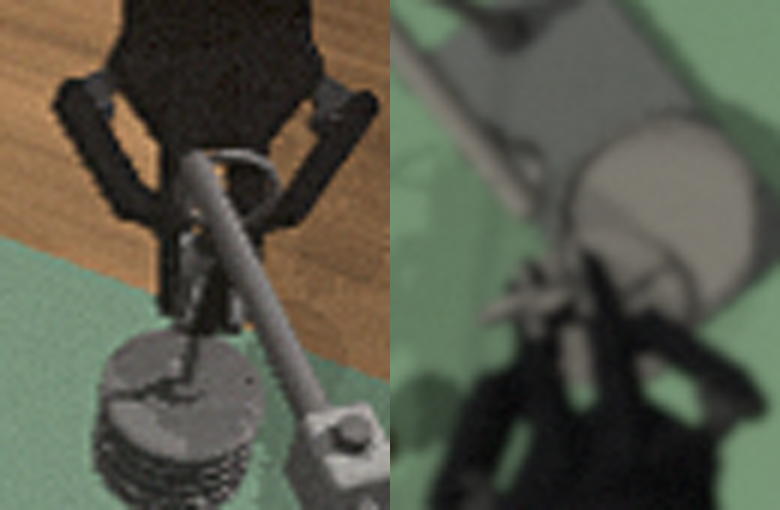

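The eye is square in front of the mouth. In the top crop it is a bar from (480,310) to (580,270); in the scene crop its top is at (232,155), with the arm's end to the left of it. I'll check its place numerically.

```bash
python3 -c "
from h import *
s=pickle.load(open('s2.pkl','rb'));t=pickle.load(open('t2.pkl','rb'))
e=np.array([.5328-.0156,.219-.0068,.3003])
B=lambda x,y:(370+x/6,150+y/6)
T=lambda x,y:(210+(x-390)/6,185+y/6)
inv=lambda p:np.round((p-[370,150])*6);invT=lambda p:np.round((p-[210,185])*6+[390,0])
a=np.radians(23.5);q=np.array([-np.sin(a),np.cos(a),0])
P=[e+[0,0,.0025],e+q*.0175-[0,0,.018],e-q*.0175-[0,0,.018],e+[0,0,-.036]]
print('exp scene top,+y,-y,bot',inv(proj(s,P)).tolist());print('exp top',invT(proj(t,P)).tolist())
print('top bar centre z.285',np.round(atz(t,T(530,291),.285),4),'ends',np.round(atz(t,T(482,311),.28),4),np.round(atz(t,T(580,271),.28),4))
print('armtip now',np.round(atz(s,B(192,160),.325),4),np.round(atz(t,T(532,208),.325),4), invT(proj(t,[[.544,.202,.325]])))
"
```

```text
exp scene top,+y,-y,bot [[234.0, 160.0], [273.0, 198.0], [180.0, 194.0], [220.0, 226.0]]
exp top [[515.0, 294.0], [484.0, 314.0], [575.0, 278.0], [541.0, 297.0]]
top bar centre z.285 [0.5189 0.2114 0.285 ] ends [0.5114 0.2296 0.28  ] [0.5266 0.1948 0.28  ]
armtip now [0.544  0.2022 0.325 ] [0.5464 0.2024 0.325 ] [[533. 215.]]
```

```bash
python3 -c "
from h import *
totool([.5745,.2215,.2195],[180,-60,23.5])"
python3 -m handwheel '[{"tx":0.0015,"ty":0.0012,"tz":0.0026,"ax":0,"ay":0,"az":0,"jaw":-1},{"tx":0.003,"ty":0.0024,"tz":0.0053,"ax":0,"ay":0,"az":0,"jaw":-1},{"tx":0.003,"ty":0.0024,"tz":0.0053,"ax":0,"ay":0,"az":0,"jaw":-1},{"tx":0.003,"ty":0.0024,"tz":0.0053,"ax":0,"ay":0,"az":0,"jaw":-1},{"tx":0.003,"ty":0.0024,"tz":0.0053,"ax":0,"ay":0,"az":0,"jaw":-1},{"tx":0.003,"ty":0.0024,"tz":0.0053,"ax":0,"ay":0,"az":0,"jaw":-1},{"tx":0.0015,"ty":0.0012,"tz":0.0026,"ax":0,"ay":0,"az":0,"jaw":-1},{"tx":0,"ty":0,"tz":0,"ax":0,"ay":0,"az":0,"jaw":-1},{"tx":0,"ty":0,"tz":0,"ax":0,"ay":0,"az":0,"jaw":-1},{"tx":0,"ty":0,"tz":0,"ax":0,"ay":0,"az":0,"jaw":-1}]'
python3 -c "
from h import *
totool([.5745,.2215,.2195],[180,-60,23.5]);totool([.5745,.2215,.1935],[180,-60,23.5])"
```

```text
pos [0.5327 0.2191 0.2195] rot [179.9 -59.8  23.4]
shift [0.0197 0.0144 0.034 ]
turn [ 0.1  0.2 -0. ]
time: 18.0
ee_pos: [0.5717, 0.2208, 0.2192]
tcp_rot: [179.9, -59.8, 23.5]
wrist_force: [0.6, 1.3, -3.8]
opening: 0.0113
grasp_force: 80.0
pos [0.5717 0.2208 0.2192] rot [179.9 -59.8  23.5]
shift [0.0018 0.0005 0.0023]
turn [ 0.1  0.2 -0. ]
pos [0.5717 0.2208 0.2192] rot [179.9 -59.8  23.5]
shift [-0.0207  0.0004  0.0154]
turn [ 0.1  0.2 -0. ]
```

```bash
python3 -m handwheel '[{"tx":0.0018,"ty":0.0005,"tz":0.0023,"ax":0,"ay":0,"az":0,"jaw":-1},{"tx":-0.003,"ty":0,"tz":0.0017,"ax":0,"ay":0,"az":0,"jaw":-1},{"tx":-0.003,"ty":0,"tz":0.0017,"ax":0,"ay":0,"az":0,"jaw":-1},{"tx":-0.003,"ty":0,"tz":0.0017,"ax":0,"ay":0,"az":0,"jaw":-1},{"tx":-0.003,"ty":0,"tz":0.0017,"ax":0,"ay":0,"az":0,"jaw":-1},{"tx":-0.003,"ty":0,"tz":0.0017,"ax":0,"ay":0,"az":0,"jaw":-1},{"tx":-0.003,"ty":0,"tz":0.0017,"ax":0,"ay":0,"az":0,"jaw":-1},{"tx":-0.003,"ty":0,"tz":0.0017,"ax":0,"ay":0,"az":0,"jaw":-1},{"tx":0,"ty":0,"tz":0,"ax":0,"ay":0,"az":0,"jaw":-1},{"tx":0,"ty":0,"tz":0,"ax":0,"ay":0,"az":0,"jaw":-1}]'
```

```text
time: 19.25
ee_pos: [0.5744, 0.2213, 0.1955]
tcp_rot: [179.9, -59.8, 23.5]
wrist_force: [0.0, -0.1, -3.4]
opening: 0.0118
grasp_force: 80.0
```

Still hanging in the grip at −3.4 N, with no contact yet. I'll lower slowly and watch the force.

```bash
python3 -m handwheel '[{"tx":-0.0013,"ty":0,"tz":0.00075,"ax":0,"ay":0,"az":0,"jaw":-1},{"tx":-0.0013,"ty":0,"tz":0.00075,"ax":0,"ay":0,"az":0,"jaw":-1},{"tx":-0.0009,"ty":0,"tz":0.0005,"ax":0,"ay":0,"az":0,"jaw":-1},{"tx":0,"ty":0,"tz":0,"ax":0,"ay":0,"az":0,"jaw":-1},{"tx":0,"ty":0,"tz":0,"ax":0,"ay":0,"az":0,"jaw":-1},{"tx":0,"ty":0,"tz":0,"ax":0,"ay":0,"az":0,"jaw":-1},{"tx":0,"ty":0,"tz":0,"ax":0,"ay":0,"az":0,"jaw":-1},{"tx":0,"ty":0,"tz":0,"ax":0,"ay":0,"az":0,"jaw":-1},{"tx":0,"ty":0,"tz":0,"ax":0,"ay":0,"az":0,"jaw":-1},{"tx":0,"ty":0,"tz":0,"ax":0,"ay":0,"az":0,"jaw":-1}]'
```

```text
time: 20.5
ee_pos: [0.5743, 0.2213, 0.1913]
tcp_rot: [179.9, -59.8, 23.5]
wrist_force: [0.4, 0.1, -3.1]
opening: 0.0118
grasp_force: 80.0
```

```bash
python3 -m handwheel '[{"tx":-0.0009,"ty":0,"tz":0.0005,"ax":0,"ay":0,"az":0,"jaw":-1},{"tx":-0.0009,"ty":0,"tz":0.0005,"ax":0,"ay":0,"az":0,"jaw":-1},{"tx":0,"ty":0,"tz":0,"ax":0,"ay":0,"az":0,"jaw":-1},{"tx":0,"ty":0,"tz":0,"ax":0,"ay":0,"az":0,"jaw":-1},{"tx":0,"ty":0,"tz":0,"ax":0,"ay":0,"az":0,"jaw":-1},{"tx":0,"ty":0,"tz":0,"ax":0,"ay":0,"az":0,"jaw":-1},{"tx":0,"ty":0,"tz":0,"ax":0,"ay":0,"az":0,"jaw":-1},{"tx":0,"ty":0,"tz":0,"ax":0,"ay":0,"az":0,"jaw":-1},{"tx":0,"ty":0,"tz":0,"ax":0,"ay":0,"az":0,"jaw":-1},{"tx":0,"ty":0,"tz":0,"ax":0,"ay":0,"az":0,"jaw":-1}]'
python3 -c "
from h import *
s=snap('scene');pickle.dump({k:np.array(v) for k,v in s.items()},open('s3.pkl','wb'))
t=snap('top');pickle.dump({k:np.array(v) for k,v in t.items()},open('t3.pkl','wb'))"
```

```text
time: 21.75
ee_pos: [0.5745, 0.2213, 0.1901]
tcp_rot: [179.9, -59.9, 23.5]
wrist_force: [1.7, 1.7, 4.9]
opening: 0.0116
grasp_force: 80.1
```

Contact at the throat height: the force turned to +4.9 N with the eye at about 0.271. Letting go gently.

```bash
python3 -m handwheel '[{"tx":0,"ty":0,"tz":0,"ax":0,"ay":0,"az":0,"jaw":-0.68},{"tx":0,"ty":0,"tz":0,"ax":0,"ay":0,"az":0,"jaw":-0.6},{"tx":0,"ty":0,"tz":0,"ax":0,"ay":0,"az":0,"jaw":-0.4},{"tx":0,"ty":0,"tz":0,"ax":0,"ay":0,"az":0,"jaw":0},{"tx":0,"ty":0,"tz":0,"ax":0,"ay":0,"az":0,"jaw":0},{"tx":0,"ty":0,"tz":0,"ax":0,"ay":0,"az":0,"jaw":0},{"tx":0,"ty":0,"tz":0,"ax":0,"ay":0,"az":0,"jaw":0},{"tx":0,"ty":0,"tz":0,"ax":0,"ay":0,"az":0,"jaw":0},{"tx":0,"ty":0,"tz":0,"ax":0,"ay":0,"az":0,"jaw":0},{"tx":0,"ty":0,"tz":0,"ax":0,"ay":0,"az":0,"jaw":0}]' 20
python3 - <<'E'
from h import *
s=snap('scene');pickle.dump({k:np.array(v) for k,v in s.items()},open('s4.pkl','wb'))
s3=pickle.load(open('s3.pkl','rb'))
# track basket body patch (lid of basket) by template between s3 and s4
c=proj(s3,[[.5595,.2145,.126]])[0].round().astype(int); g=lambda d:cv2.cvtColor(d['color'],cv2.COLOR_RGB2GRAY)
x,y=c; T=g(s3)[y-14:y+20,x-18:x+18]; r=cv2.matchTemplate(g(s),T,cv2.TM_CCOEFF_NORMED); _,m,_,l=cv2.minMaxLoc(r); print(c,m,l[0]-x+18,l[1]-y+14)
print(telemetry.get_obs()['wrist_force'])
o=telemetry.get_obs();d=Ro.from_euler('xyz',o['tcp_rot'],degrees=True).apply([0,0,1]);print(np.round(d,3))
E
```

```text
time: 23.1
ee_pos: [0.5743, 0.2213, 0.1892]
tcp_rot: [179.9, -59.8, 23.5]
wrist_force: [0.5, 0.1, 0.4]
opening: 0.0428
grasp_force: 0.0
[394 235] 0.746880054473877 0 0
[-0.19417456  0.48412639 -0.16948298]
[ 0.793  0.343 -0.503]
```

```bash
python3 -m handwheel '[{"tx":-0.002,"ty":0,"tz":-0.0035,"ax":0,"ay":0,"az":0,"jaw":0},{"tx":-0.0035,"ty":0,"tz":-0.0061,"ax":0,"ay":0,"az":0,"jaw":0},{"tx":-0.0035,"ty":0,"tz":-0.0061,"ax":0,"ay":0,"az":0,"jaw":0},{"tx":-0.0035,"ty":0,"tz":-0.0061,"ax":0,"ay":0,"az":0,"jaw":0},{"tx":-0.0035,"ty":0,"tz":-0.0061,"ax":0,"ay":0,"az":0,"jaw":0},{"tx":-0.0035,"ty":0,"tz":-0.0061,"ax":0,"ay":0,"az":0,"jaw":0},{"tx":0,"ty":0,"tz":0,"ax":0,"ay":0,"az":0,"jaw":0},{"tx":0,"ty":0,"tz":0,"ax":0,"ay":0,"az":0,"jaw":0},{"tx":0,"ty":0,"tz":0,"ax":0,"ay":0,"az":0,"jaw":0},{"tx":0,"ty":0,"tz":0,"ax":0,"ay":0,"az":0,"jaw":0}]'
python3 -c "
from h import *
o=telemetry.get_obs();print(np.round(o['q'],1),np.round(o['wrist_force'],2))"
```

```text
time: 24.4
ee_pos: [0.5384, 0.2057, 0.1894]
tcp_rot: [179.9, -59.8, 23.5]
wrist_force: [0.9, -0.3, -0.8]
opening: 0.0427
grasp_force: 0.0
[ 19.1 -48.2 -56.   22.5   3.7 177.8] [ 0.86 -0.29 -0.82]
```

```bash
python3 -m handwheel '[{"tx":0,"ty":0.015,"tz":0,"ax":0,"ay":0,"az":0,"jaw":0},{"tx":0,"ty":0.03,"tz":0,"ax":0,"ay":0,"az":0,"jaw":0},{"tx":0,"ty":0.03,"tz":0,"ax":0,"ay":0,"az":0,"jaw":0},{"tx":0,"ty":0.03,"tz":0,"ax":0,"ay":0,"az":0,"jaw":0},{"tx":0.02,"ty":0.03,"tz":0,"ax":0,"ay":-10,"az":0,"jaw":0},{"tx":0.02,"ty":0,"tz":-0.02,"ax":0,"ay":-10,"az":0,"jaw":0},{"tx":0,"ty":0,"tz":-0.02,"ax":0,"ay":-10,"az":0,"jaw":0},{"tx":0,"ty":0,"tz":0,"ax":0,"ay":-10,"az":0,"jaw":0},{"tx":0,"ty":0,"tz":0,"ax":0,"ay":-10,"az":0,"jaw":0},{"tx":0,"ty":0,"tz":0,"ax":0,"ay":-10,"az":0,"jaw":0}]'
python3 - <<'E'
from h import *
o=telemetry.get_obs();print(np.round(o['q'],1),np.round(o['wrist_force'],2))
s=snap('scene');t=snap('top')
for n,d in(('s5',s),('t5',t)):pickle.dump({k:np.array(v) for k,v in d.items()},open(n+'.pkl','wb'))
s3=pickle.load(open('s3.pkl','rb'));c=proj(s3,[[.5595,.2145,.126]])[0].round().astype(int); g=lambda d:cv2.cvtColor(d['color'],cv2.COLOR_RGB2GRAY)
x,y=c; T=g(s3)[y-14:y+20,x-18:x+18]; r=cv2.matchTemplate(g(s),T,cv2.TM_CCOEFF_NORMED); _,m,_,l=cv2.minMaxLoc(r); print(c,m,l[0]-x+18,l[1]-y+14)
# lid segmentation on initial images: non-green in ROI, low saturation
S,Tp=ld()
for d,roi in((S,(312,178,362,218)),(Tp,(300,240,360,295))):
    x0,y0,x1,y1=roi; im=d['color'][y0:y1,x0:x1].astype(int); m=((im[:,:,1]-im[:,:,0])<12).astype(np.uint8)
    n,lab,st,ce=cv2.connectedComponentsWithStats(m); k=1+np.argmax(st[1:,4]); 
    cs,_=cv2.findContours((lab==k).astype(np.uint8),0,1); e=cv2.fitEllipse(max(cs,key=cv2.contourArea))
    print('lid',st[k].tolist(),ce[k]+[x0,y0],e, np.round(atz(d,np.array(e[0])+[x0,y0],.0095),4))
    dk=(im.sum(2)<110); print('dark',dk.sum(),np.argwhere(dk).mean(0)[::-1]+[x0,y0])
E
```

```text
time: 25.65
ee_pos: [0.5859, 0.0816, 0.2488]
tcp_rot: [179.9, -0.7, 23.4]
wrist_force: [1.5, -0.2, -0.4]
opening: 0.0424
grasp_force: 0.0
[7.900e+00 1.050e+01 1.820e+01 9.700e+01 1.000e-01 1.645e+02] [ 1.49 -0.17 -0.42]
[394 235] 0.8021642565727234 0 0
lid [7, 7, 35, 29, 736] [336.11005435 198.05027174] ((24.091806411743164, 20.170841217041016), (27.009843826293945, 33.13174819946289), 88.73493194580078) [ 0.4343 -0.0035  0.0095]
dark 59 [336.40677966 194.27118644]
lid [12, 10, 36, 35, 1004] [329.26494024 266.99003984] ((29.271240234375, 26.989810943603516), (34.69050216674805, 35.04254150390625), 54.362552642822266) [ 0.4349 -0.0031  0.0095]
dark 27 [329.40740741 267.18518519]
```

The basket stayed put after the release: image shift (0,0). Both cameras agree on the lid at (0.4346, −0.0033). Next I'll refine the beaker rim and compute the move.

```bash
python3 - <<'E'
from h import *
totool([.4346,-.0033,.10],[180,0,23.4])
s=pickle.load(open('s5.pkl','rb'));t=pickle.load(open('t5.pkl','rb'))
a=np.linspace(0,2*np.pi,180)
def G(d):
    g=cv2.GaussianBlur(cv2.cvtColor(d['color'],cv2.COLOR_RGB2GRAY),(0,0),.8).astype(np.float32); return cv2.magnitude(cv2.Sobel(g,5,1,0),cv2.Sobel(g,5,0,1))
gs,gt=G(s),G(t)
def sc(d,g,x,y,z,r):
    p=proj(d,np.c_[x+r*np.cos(a),y+r*np.sin(a),np.full_like(a,z)]).astype(np.float32)
    return cv2.remap(g,p[:,0].copy(),p[:,1].copy(),1).mean()
for r in(.0445,.047):
    R=[]
    for x in np.arange(.538,.559,.001):
        for y in np.arange(-.235,-.214,.001):
            u,v=sc(s,gs,x,y,.085,r),sc(t,gt,x,y,.085,r);R.append((u,v,u+v,x,y))
    R=np.array(R);print(r,[np.round(R[R[:,i].argmax()],4).tolist() for i in range(3)])
E
```

```text
pos [0.5881 0.0827 0.241 ] rot [-1.799e+02 -1.000e-01  2.340e+01]
shift [-0.1753  0.018   0.1407]
turn [-0.1 -0.1  0. ]
0.0445 [[138.7559, 67.4922, 206.2481, 0.546, -0.228], [128.664, 71.4797, 200.1437, 0.547, -0.226], [138.7559, 67.4922, 206.2481, 0.546, -0.228]]
0.047 [[129.6719, 58.3988, 188.0707, 0.548, -0.225], [45.954, 70.7798, 116.7338, 0.546, -0.215], [128.3473, 63.1001, 191.4474, 0.549, -0.225]]
```

```bash
python3 -m handwheel '[{"tx":-0.029,"ty":0.003,"tz":0.0234,"ax":0,"ay":0,"az":0,"jaw":0.2},{"tx":-0.029,"ty":0.003,"tz":0.0234,"ax":0,"ay":0,"az":0,"jaw":0.2},{"tx":-0.029,"ty":0.003,"tz":0.0234,"ax":0,"ay":0,"az":0,"jaw":0.2},{"tx":-0.029,"ty":0.003,"tz":0.0234,"ax":0,"ay":0,"az":0,"jaw":0.2},{"tx":-0.029,"ty":0.003,"tz":0.0234,"ax":0,"ay":0,"az":0,"jaw":0.2},{"tx":-0.029,"ty":0.003,"tz":0.0234,"ax":0,"ay":0,"az":0,"jaw":0.2},{"tx":0,"ty":0,"tz":0,"ax":0,"ay":0,"az":0,"jaw":0.2},{"tx":0,"ty":0,"tz":0,"ax":0,"ay":0,"az":0,"jaw":0.2},{"tx":0,"ty":0,"tz":0,"ax":0,"ay":0,"az":0,"jaw":0.2},{"tx":0,"ty":0,"tz":0,"ax":0,"ay":0,"az":0,"jaw":0.2}]' 40
python3 -c "
from h import *
totool([.4346,-.0033,.0145],[180,0,23.4])"
```

```text
time: 27.0
ee_pos: [0.4357, -0.0029, 0.1053]
tcp_rot: [179.9, -1.0, 23.4]
wrist_force: [0.5, -0.5, 0.2]
opening: 0.0511
grasp_force: 0.0
pos [ 0.4357 -0.0029  0.1053] rot [179.9  -1.   23.4]
shift [-0.0027 -0.0002  0.0907]
turn [ 0.1 -1.   0. ]
```

```bash
python3 -m handwheel '[{"tx":-0.0011,"ty":0,"tz":0.012,"ax":0.1,"ay":-1,"az":0,"jaw":0.2},{"tx":0,"ty":0,"tz":0.013,"ax":0,"ay":0,"az":0,"jaw":0.2},{"tx":0,"ty":0,"tz":0.013,"ax":0,"ay":0,"az":0,"jaw":0.2},{"tx":0,"ty":0,"tz":0.013,"ax":0,"ay":0,"az":0,"jaw":0.2},{"tx":0,"ty":0,"tz":0.013,"ax":0,"ay":0,"az":0,"jaw":0.2},{"tx":0,"ty":0,"tz":0.012,"ax":0,"ay":0,"az":0,"jaw":0.2},{"tx":0,"ty":0,"tz":0.009,"ax":0,"ay":0,"az":0,"jaw":0.2},{"tx":0,"ty":0,"tz":0.0055,"ax":0,"ay":0,"az":0,"jaw":0.2},{"tx":0,"ty":0,"tz":0,"ax":0,"ay":0,"az":0,"jaw":0.2},{"tx":0,"ty":0,"tz":0,"ax":0,"ay":0,"az":0,"jaw":0.2}]'
python3 -m handwheel '[{"tx":0,"ty":0,"tz":0,"ax":0,"ay":0,"az":0,"jaw":0},{"tx":0,"ty":0,"tz":0,"ax":0,"ay":0,"az":0,"jaw":-0.2},{"tx":0,"ty":0,"tz":0,"ax":0,"ay":0,"az":0,"jaw":-0.35},{"tx":0,"ty":0,"tz":0,"ax":0,"ay":0,"az":0,"jaw":-0.45},{"tx":0,"ty":0,"tz":0,"ax":0,"ay":0,"az":0,"jaw":-0.6},{"tx":0,"ty":0,"tz":0,"ax":0,"ay":0,"az":0,"jaw":-1},{"tx":0,"ty":0,"tz":0,"ax":0,"ay":0,"az":0,"jaw":-1},{"tx":0,"ty":0,"tz":0,"ax":0,"ay":0,"az":0,"jaw":-1},{"tx":0,"ty":0,"tz":0,"ax":0,"ay":0,"az":0,"jaw":-1},{"tx":0,"ty":0,"tz":0,"ax":0,"ay":0,"az":0,"jaw":-1}]' 50
```

```text
time: 28.25
ee_pos: [0.4343, -0.0036, 0.0146]
tcp_rot: [-180.0, 0.0, 23.4]
wrist_force: [-0.5, -0.1, 0.5]
opening: 0.051
grasp_force: 0.0
time: 29.5
ee_pos: [0.4341, -0.0036, 0.0144]
tcp_rot: [-180.0, 0.1, 23.4]
wrist_force: [-0.4, 0.2, 4.9]
opening: 0.0203
grasp_force: 48.9
```

```bash
python3 -m handwheel '[{"tx":0,"ty":0,"tz":-0.006,"ax":0,"ay":0,"az":0,"jaw":-1},{"tx":0,"ty":0,"tz":-0.018,"ax":0,"ay":0,"az":0,"jaw":-1},{"tx":0,"ty":0,"tz":-0.02,"ax":0,"ay":0,"az":0,"jaw":-1},{"tx":0,"ty":0,"tz":-0.02,"ax":0,"ay":0,"az":0,"jaw":-1},{"tx":0,"ty":0,"tz":-0.02,"ax":0,"ay":0,"az":0,"jaw":-1},{"tx":0,"ty":0,"tz":-0.02,"ax":0,"ay":0,"az":0,"jaw":-1},{"tx":0,"ty":0,"tz":-0.012,"ax":0,"ay":0,"az":0,"jaw":-1},{"tx":0,"ty":0,"tz":0,"ax":0,"ay":0,"az":0,"jaw":-1},{"tx":0,"ty":0,"tz":0,"ax":0,"ay":0,"az":0,"jaw":-1},{"tx":0,"ty":0,"tz":0,"ax":0,"ay":0,"az":0,"jaw":-1}]'
python3 -c "
from h import *
totool([.5475,-.2255,.1304],[180,0,23.4])
s=snap('scene');t=snap('top')
for n,d in(('s6',s),('t6',t)):pickle.dump({k:np.array(v) for k,v in d.items()},open(n+'.pkl','wb'))"
```

```text
time: 30.75
ee_pos: [0.4338, -0.0035, 0.1295]
tcp_rot: [-179.9, 0.1, 23.4]
wrist_force: [-0.1, 0.3, -2.1]
opening: 0.0207
grasp_force: 48.9
pos [ 0.4338 -0.0035  0.1295] rot [-1.799e+02  1.000e-01  2.340e+01]
shift [ 0.0163  0.2489 -0.0013]
turn [-0.1  0.1 -0. ]
```

```bash
python3 -m handwheel '[{"tx":0.0013,"ty":0.015,"tz":0,"ax":0,"ay":0,"az":0,"jaw":-1},{"tx":0.002,"ty":0.03,"tz":0,"ax":0,"ay":0,"az":0,"jaw":-1},{"tx":0.002,"ty":0.035,"tz":0,"ax":0,"ay":0,"az":0,"jaw":-1},{"tx":0.002,"ty":0.035,"tz":0,"ax":0,"ay":0,"az":0,"jaw":-1},{"tx":0.002,"ty":0.035,"tz":0,"ax":0,"ay":0,"az":0,"jaw":-1},{"tx":0.002,"ty":0.035,"tz":0,"ax":0,"ay":0,"az":0,"jaw":-1},{"tx":0.002,"ty":0.03,"tz":0,"ax":0,"ay":0,"az":0,"jaw":-1},{"tx":0.002,"ty":0.02,"tz":0,"ax":0,"ay":0,"az":0,"jaw":-1},{"tx":0.001,"ty":0.0139,"tz":0,"ax":0,"ay":0,"az":0,"jaw":-1},{"tx":0,"ty":0,"tz":0,"ax":0,"ay":0,"az":0,"jaw":-1}]'
python3 -m handwheel '[{"tx":0,"ty":0,"tz":0,"ax":0,"ay":0,"az":0,"jaw":-1},{"tx":0,"ty":0,"tz":0,"ax":0,"ay":0,"az":0,"jaw":-1},{"tx":0,"ty":0,"tz":0,"ax":0,"ay":0,"az":0,"jaw":-1},{"tx":0,"ty":0,"tz":0,"ax":0,"ay":0,"az":0,"jaw":-1},{"tx":0,"ty":0,"tz":0,"ax":0,"ay":0,"az":0,"jaw":-1},{"tx":0,"ty":0,"tz":0,"ax":0,"ay":0,"az":0,"jaw":-1},{"tx":0,"ty":0,"tz":0,"ax":0,"ay":0,"az":0,"jaw":-1},{"tx":0,"ty":0,"tz":0,"ax":0,"ay":0,"az":0,"jaw":-1},{"tx":0,"ty":0,"tz":0,"ax":0,"ay":0,"az":0,"jaw":-1},{"tx":0,"ty":0,"tz":0,"ax":0,"ay":0,"az":0,"jaw":-1}]'
python3 - <<'E'
from h import *
totool([.5475,-.2255,.0924],[180,0,23.4])
s=snap('scene');t=snap('top')
for n,d in(('s7',s),('t7',t)):pickle.dump({k:np.array(v) for k,v in d.items()},open(n+'.pkl','wb'))
# lid disc centre found by circle gradient in the scene image (outer edge r=.051 at top of disc)
o=telemetry.get_obs(); z=o['ee_pos'][2]-.0144+.0095; a=np.linspace(0,2*np.pi,180)
g=cv2.GaussianBlur(cv2.cvtColor(s['color'],cv2.COLOR_RGB2GRAY),(0,0),.8).astype(np.float32); g=cv2.magnitude(cv2.Sobel(g,5,1,0),cv2.Sobel(g,5,0,1))
R=[]
for x in np.arange(.538,.559,.001):
    for y in np.arange(-.235,-.214,.001):
        p=proj(s,np.c_[x+.051*np.cos(a),y+.051*np.sin(a),np.full_like(a,z)]).astype(np.float32)
        R.append((cv2.remap(g,p[:,0].copy(),p[:,1].copy(),1).mean(),x,y))
print(sorted(R)[-3:])
E
```

```text
time: 32.1
ee_pos: [0.5479, -0.2264, 0.1295]
tcp_rot: [-179.9, 0.1, 23.3]
wrist_force: [-0.7, 0.6, -2.0]
opening: 0.0202
grasp_force: 49.1
time: 33.35
ee_pos: [0.5479, -0.2256, 0.13]
tcp_rot: [-180.0, 0.1, 23.4]
wrist_force: [-0.2, -0.4, -1.8]
opening: 0.0204
grasp_force: 49.1
pos [ 0.5479 -0.2256  0.13  ] rot [-1.80e+02  1.00e-01  2.34e+01]
shift [-0.0003 -0.0002  0.0376]
turn [-0.   0.1 -0. ]
[(np.float32(107.49707), np.float64(0.547), np.float64(-0.22699999999999998)), (np.float32(108.00745), np.float64(0.546), np.float64(-0.22599999999999998)), (np.float32(108.82088), np.float64(0.546), np.float64(-0.22699999999999998))]
```

Lid and rim agree in the same camera to within 1–2 mm. Lowering.

```bash
python3 -m handwheel '[{"tx":0,"ty":0,"tz":0.006,"ax":0,"ay":0,"az":0,"jaw":-1},{"tx":0,"ty":0,"tz":0.008,"ax":0,"ay":0,"az":0,"jaw":-1},{"tx":0,"ty":0,"tz":0.008,"ax":0,"ay":0,"az":0,"jaw":-1},{"tx":0,"ty":0,"tz":0.005,"ax":0,"ay":0,"az":0,"jaw":-1},{"tx":0,"ty":0,"tz":0.003,"ax":0,"ay":0,"az":0,"jaw":-1},{"tx":0,"ty":0,"tz":0.003,"ax":0,"ay":0,"az":0,"jaw":-1},{"tx":0,"ty":0,"tz":0.0025,"ax":0,"ay":0,"az":0,"jaw":-1},{"tx":0,"ty":0,"tz":0,"ax":0,"ay":0,"az":0,"jaw":-1},{"tx":0,"ty":0,"tz":0,"ax":0,"ay":0,"az":0,"jaw":-1},{"tx":0,"ty":0,"tz":0,"ax":0,"ay":0,"az":0,"jaw":-1}]'
```

```text
time: 34.7
ee_pos: [0.5479, -0.2256, 0.0947]
tcp_rot: [-180.0, 0.1, 23.4]
wrist_force: [0.4, 0.4, -1.4]
opening: 0.0205
grasp_force: 49.1
```

```bash
python3 -m handwheel '[{"tx":0,"ty":0,"tz":0.001,"ax":0,"ay":0,"az":0,"jaw":-1},{"tx":0,"ty":0,"tz":0.001,"ax":0,"ay":0,"az":0,"jaw":-1},{"tx":0,"ty":0,"tz":0.001,"ax":0,"ay":0,"az":0,"jaw":-1},{"tx":0,"ty":0,"tz":0,"ax":0,"ay":0,"az":0,"jaw":-1},{"tx":0,"ty":0,"tz":0,"ax":0,"ay":0,"az":0,"jaw":-1},{"tx":0,"ty":0,"tz":0,"ax":0,"ay":0,"az":0,"jaw":-1},{"tx":0,"ty":0,"tz":0,"ax":0,"ay":0,"az":0,"jaw":-1},{"tx":0,"ty":0,"tz":0,"ax":0,"ay":0,"az":0,"jaw":-1},{"tx":0,"ty":0,"tz":0,"ax":0,"ay":0,"az":0,"jaw":-1},{"tx":0,"ty":0,"tz":0,"ax":0,"ay":0,"az":0,"jaw":-1}]'
```

```text
time: 35.95
ee_pos: [0.5478, -0.2256, 0.0915]
tcp_rot: [-180.0, 0.1, 23.4]
wrist_force: [-0.2, 0.0, -0.1]
opening: 0.02
grasp_force: 48.9
```

Seated: TCP z is 0.0915 against 0.0914 expected, and the lid's weight has come off the gripper. Release and rise.

```bash
python3 -m handwheel '[{"tx":0,"ty":0,"tz":0,"ax":0,"ay":0,"az":0,"jaw":-0.45},{"tx":0,"ty":0,"tz":0,"ax":0,"ay":0,"az":0,"jaw":-0.35},{"tx":0,"ty":0,"tz":0,"ax":0,"ay":0,"az":0,"jaw":-0.1},{"tx":0,"ty":0,"tz":0,"ax":0,"ay":0,"az":0,"jaw":0.2},{"tx":0,"ty":0,"tz":0,"ax":0,"ay":0,"az":0,"jaw":0.2},{"tx":0,"ty":0,"tz":0,"ax":0,"ay":0,"az":0,"jaw":0.2},{"tx":0,"ty":0,"tz":-0.005,"ax":0,"ay":0,"az":0,"jaw":0.2},{"tx":0,"ty":0,"tz":-0.02,"ax":0,"ay":0,"az":0,"jaw":0.2},{"tx":0,"ty":0,"tz":-0.04,"ax":0,"ay":0,"az":0,"jaw":0.2},{"tx":0,"ty":0,"tz":-0.04,"ax":0,"ay":0,"az":0,"jaw":0.2}]' 20
python3 -m handwheel '[{"tx":-0.05,"ty":0,"tz":-0.03,"ax":0,"ay":0,"az":0,"jaw":0.2},{"tx":-0.05,"ty":0,"tz":-0.02,"ax":0,"ay":0,"az":0,"jaw":0.2},{"tx":-0.05,"ty":0,"tz":0,"ax":0,"ay":0,"az":0,"jaw":0.2},{"tx":0,"ty":0,"tz":0,"ax":0,"ay":0,"az":0,"jaw":0.2},{"tx":0,"ty":0,"tz":0,"ax":0,"ay":0,"az":0,"jaw":0.2},{"tx":0,"ty":0,"tz":0,"ax":0,"ay":0,"az":0,"jaw":0.2},{"tx":0,"ty":0,"tz":0,"ax":0,"ay":0,"az":0,"jaw":0.2},{"tx":0,"ty":0,"tz":0,"ax":0,"ay":0,"az":0,"jaw":0.2},{"tx":0,"ty":0,"tz":0,"ax":0,"ay":0,"az":0,"jaw":0.2},{"tx":0,"ty":0,"tz":0,"ax":0,"ay":0,"az":0,"jaw":0.2}]'
python3 - <<'E'
from h import *
s=snap('scene');s3=pickle.load(open('s3.pkl','rb'));s5=pickle.load(open('s5.pkl','rb'));g=lambda d:cv2.cvtColor(d['color'],cv2.COLOR_RGB2GRAY)
def tr(a,P,b):
    x,y=proj(a,[P])[0].round().astype(int);T=g(a)[y-14:y+18,x-16:x+16];_,m,_,l=cv2.minMaxLoc(cv2.matchTemplate(g(b),T,5));print(round(m,2),l[0]-x+16,l[1]-y+14)
tr(s3,[.5595,.2145,.126],s); tr(s5,[.548,-.225,.02],s)
a=np.linspace(0,2*np.pi,180);G=cv2.GaussianBlur(g(s),(0,0),.8).astype(np.float32);G=cv2.magnitude(cv2.Sobel(G,5,1,0),cv2.Sobel(G,5,0,1))
R=[]
for z in(.082,.0865,.091,.096):
  for x in np.arange(.54,.556,.001):
    for y in np.arange(-.234,-.216,.001):
        p=proj(s,np.c_[x+.051*np.cos(a),y+.051*np.sin(a),np.full_like(a,z)]).astype(np.float32);R.append((round(float(cv2.remap(G,p[:,0].copy(),p[:,1].copy(),1).mean()),1),round(x,3),round(y,3),z))
print(sorted(R)[-5:],telemetry.get_obs()['wrist_force'])
E
```

```text
time: 37.2
ee_pos: [0.5478, -0.2255, 0.1979]
tcp_rot: [-180.0, 0.1, 23.4]
wrist_force: [1.0, -0.1, 0.0]
opening: 0.0514
grasp_force: 0.0
time: 38.45
ee_pos: [0.4104, -0.285, 0.2467]
tcp_rot: [-180.0, 0.1, 23.4]
wrist_force: [-0.2, -0.7, -0.8]
opening: 0.0511
grasp_force: 0.0
0.77 0 0
0.78 29 45
[(112.7, np.float64(0.548), np.float64(-0.225), 0.091), (112.8, np.float64(0.551), np.float64(-0.223), 0.096), (113.0, np.float64(0.548), np.float64(-0.226), 0.091), (113.2, np.float64(0.542), np.float64(-0.231), 0.082), (113.3, np.float64(0.545), np.float64(-0.228), 0.0865)] [ 0.21634957 -0.14188893 -0.29327242]
```

```bash
python3 -c "
from workcell import workorder
print(workorder.job_done())"
```

```text
the job is handed in; nothing more can be done
None
```

I handed the job in at about 38.5 s with the basket hanging in the throat and the lid seated on the beaker; no verdict came back. My last checks were numeric, from force, height and camera matching, because I had used all 10 picture views, and one last camera check, that the beaker itself had not shifted, gave a false match.

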